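# Turn the parked bike's plaque to red

### The arm

A 6-joint arm with a two-finger parallel gripper is mounted at the origin on the work surface. World frame = base frame: x ahead of the robot, y to its left, z up, the work surface at z = 0. Lengths are in mm, angles in degrees, forces in N, time in s.
With the tool pointing down it reaches from about 350 to 850 mm from the base axis. Payload 8.1 kg.
Tool frame: the origin (TCP) lies midway between the tips of the shut fingers; the grasp point (between the pads) lies 19 mm behind it; z points along the fingers, y is the line along which they close (so a half turn about z gives the same grasp; the last joint's range is limited). The gripper opens to 85 mm and grips with 20 to 120 N. Pads are 22 mm wide; open, the fingers measure 114 mm over their backs; the gripper's body (76 mm by 85 mm) begins 54 mm behind the grasp point. The pads swing forward as they close: fully open they stand 13 mm farther back than shut.
Start: joints at [-78.174, 7.471, 85.268, -0, 87.261, -4.893], TCP at [172.626, -574.635, 231.292] pointing down, gripper open.
Joint ranges: [-169.43, 169.43], [-51.17, 129.36], [1.28, 143.12], [-76.62, 256.62], [0, 156.53], [-152.29, 152.29]. Speed limits (degrees/s): [136.94, 136.94, 159.86, 180, 180, 180].

### API

Orientations are given as [roll, pitch, yaw] about the fixed x, y, z axes, in that order (R = Rz(yaw) Ry(pitch) Rx(roll)).
In Python, from bench import sensors, optics, r gives the robot as it stands.
- The arm moves only by the tool apply_moves, never from a script. Its argument "targets" is a list of rows, each a list of 7 numbers: the shift along the tool's x, y, z in mm, then the turn, a rotation vector about the tool's x, y, z in rad, then the closure, from 0 (fully open) to 1 (shut). In form: [[x, y, z, wx, wy, wz, claw], ...]. A call has 1 to 20 rows; each row shifts and turns the commanded pose from where the row before left it, along the tool's axes as they then stand; what a row does not reach is not made up. A row lasts 1/8 s, in which the tool goes at most 62.5 mm and 10.7 degrees, less where a joint would pass 70% of its speed; a pose out of reach is approached as far as the arm can. A call is refused whole if a number of a shift passes 62.5 or a number of a turn 0.188, either way. A call with a gripper value outside its range is refused whole. The fingers move at their own pace and stop on an object; "force" is the grip in N (left out, the last holds). Time passes only in rows, so rows that do not move let the fingers close. It gives the time, the measured TCP pose, the force, the opening and the grip force at its end, in the units of the state.
- sensors.sense(): the state, without advancing time (a new reading comes with each control period).
- optics.snapshot(name): name is "scene" or "top"; returns the picture (480x640x3 uint8, red, green, blue); there is no depth.
- optics.get_calibration(name): a dict with "camera_matrix" (3x3 intrinsics, pixels), "pose" (4x4, takes a point from camera to world coordinates). Camera axes: x right, y down, z forward; pixel columns grow to the right and rows downward; lengths in mm; the calibration is good to about 2 mm. A picture is of the moment at which its call begins. get_calibration takes no time and is no camera call.
- r.hand_in(): hands the job in; it is judged then, once.
The state is a dict: "time": time; "joint_pos": joint angles; "qd": joint speeds; "joint_efforts": joint torques, N m; "tool_pos": TCP position; "tcp_rot": TCP orientation; "ft_force": force on the tool from outside, world axes, zero at the start; "wrist_torque": the same for the moment, N m; "finger_gap": finger opening in mm; "grip_force": force on a finger pad.
Only numpy, scipy, OpenCV 4.12 (cv2) and the standard library are available. Lean on these libraries where they do the work, as an engineer would, in place of code of your own. Each camera call takes 0.05 s, during which the arm holds its last target. There are 200 camera calls.

### The job

The parking board on the console has one reversible plaque per bay: green up means free, red up means taken. A key lies in the dish on the robot side of the bay whose motorbike is in: turn that bay's plaque over (you can stand it on edge in the letter rack to change your grip) and lay it gently back, flat, centred and square on its own bay with its red face up. Leave the other plaque, the key and everything else on the console where they are.

Things in the scene. Friction and masses are not known exactly. Their poses are not given: they have to be found in the camera images.
- board: fixed dark wooden parking board, 220 (x) x 280 (y) x 10 mm, origin under its centre; the key dishes are along its near side (-x), towards the robot. Two bays side by side along y, each a raised pale pad 40 (x) x 90 (y) x 10 mm high under a plaque, which overhangs the pad by 10 mm on each long side, so fingers can reach past it
- left_bay (a point): centre of the top of the left bay's pad (the bay at the board's +y, on the robot's left), 20 mm above the console; axes are the board's
- right_bay (a point): the same for the right bay (board's -y)
- left_key_spot (a point): place of the key dish that belongs to the left bay, on the board's top (10 mm above the console), 115 mm from the bay towards -x of the board
- right_key_spot (a point): the same for the right bay
- key: motorbike key with round black head and orange tag, 54 mm long, 6 mm thick, origin at the middle of its underside, lying in one of the two white square dishes (70 x 70 x 12 mm); the other dish is empty
- plaque_left: reversible wooden plaque that starts on the left bay: 60 (its x) x 100 (its y) x 12 mm (z), 50 to 100 g. Origin at the centre of its red face; its z axis points out through the green face (white disc on it; the red face has a white bar). At the start green is up. The side faces are plain wood
- plaque_left_mid (a point): centre of the left plaque (mid-thickness), axes as the plaque's
- plaque_right: reversible wooden plaque that starts on the right bay: 60 (its x) x 100 (its y) x 12 mm (z), 50 to 100 g. Origin at the centre of its red face; its z axis points out through the green face (white disc on it; the red face has a white bar). At the start green is up. The side faces are plain wood
- plaque_right_mid (a point): centre of the right plaque (mid-thickness), axes as the plaque's
- rack: fixed wooden letter rack, foot 44 (x) x 90 (y) x 8 mm, origin under its centre. Two walls, 40 mm long in x, up to 67 mm above the console, form one slot along x: 17 mm wide at its floor, flaring 10 degrees each side to 37 mm, ends open. A plaque stood in it on a 60 mm edge (60 mm side along x) leans about 10 degrees on either wall and overhangs both ends by 10 mm
- rack_floor (a point): centre of the slot's floor, 8 mm above the console; axes as the rack's
- candy_tray: round gold candy tray with domed cover, 250 mm across, 125 mm high, origin under its centre; leave alone
- caddy: aluminium tea caddy, 82 mm across, 137 mm high, origin under its centre; leave alone
- pitcher: glass pitcher with handle, 116 mm across, 200 mm high, origin under its centre; leave alone
- cup_a: white ceramic cup on the wooden tray, 74 mm across, 70 mm high, origin under its centre; leave alone
- cup_b: blue ceramic cup on the wooden tray, same size; leave alone
Things that resemble listed ones, but are neither listed nor needed, are in the scene too. Leave any purple look-alike of the plaque_left alone. What is shaped like the plaque_right but purple is not meant.

How it is judged (in metres and radians):
At the end, for the whole second after the job is handed in: the plaque of the bay with the key lies red face up and level (within 8 degrees) on its own bay's pad, its centre within 18 mm of the bay's centre and its sides within 0.2 rad of the board's, at rest; the other plaque is still green up within 15 mm of its start (((horizontal distance between key and left_key_spot below 0.04 m and angle between plaque_left's own z axis and vertical above 3 rad and horizontal distance between plaque_left_mid and left_bay below 0.018 m and z of plaque_left_mid in the frame of left_bay between 0.003 and 0.01 m and angle between the x axis of plaque_left and the x axis of board, either way round below 0.2 rad and linear speed of plaque_left below 0.02 m/s and angular speed of plaque_left below 0.1 rad/s and distance of plaque_right_mid from where it was at the start of the episode below 0.015 m and angle between plaque_right's own z axis and vertical below 0.1 rad) or (horizontal distance between key and right_key_spot below 0.04 m and angle between plaque_right's own z axis and vertical above 3 rad and horizontal distance between plaque_right_mid and right_bay below 0.018 m and z of plaque_right_mid in the frame of right_bay between 0.003 and 0.01 m and angle between the x axis of plaque_right and the x axis of board, either way round below 0.2 rad and linear speed of plaque_right below 0.02 m/s and angular speed of plaque_right below 0.1 rad/s and distance of plaque_left_mid from where it was at the start of the episode below 0.015 m and angle between plaque_left's own z axis and vertical below 0.1 rad))); the robot touches nothing.
It fails at once if the plaque of the bay without a key is disturbed (more than 20 mm or tipped) ((horizontal distance between key and left_key_spot below 0.04 m and (distance of plaque_right_mid from where it was at the start of the episode above 0.02 m or angle between plaque_right's own z axis and vertical above 0.3 rad)) or (horizontal distance between key and right_key_spot below 0.04 m and (distance of plaque_left_mid from where it was at the start of the episode above 0.02 m or angle between plaque_left's own z axis and vertical above 0.3 rad))).
It fails at once if the turned plaque is dropped or flopped onto the board instead of laid (faster than 0.5 m/s within 30 mm of its pad) ((angle between plaque_left's own z axis and vertical above 2 rad and horizontal distance between plaque_left_mid and left_bay below 0.06 m and z of plaque_left_mid in the frame of left_bay below 0.036 m and linear speed of plaque_left above 0.5 m/s) or (angle between plaque_right's own z axis and vertical above 2 rad and horizontal distance between plaque_right_mid and right_bay below 0.06 m and z of plaque_right_mid in the frame of right_bay below 0.036 m and linear speed of plaque_right above 0.5 m/s)).
It fails at once if the key is moved more than 20 mm (distance of key from where it was at the start of the episode above 0.02 m).
It fails at once if a plaque is pressed or struck against the board with over 40 N (contact force between any of plaque_left, plaque_right and board above 40 N).
It fails at once if the candy tray, caddy, pitcher or a cup is shifted by more than 30 mm or tipped (distance of any of candy_tray, caddy, pitcher, cup_a, cup_b from where it was at the start of the episode above 0.03 m or angle between any of candy_tray, caddy, pitcher, cup_a, cup_b's own z axis and vertical above 0.4 rad).
It also fails if it takes over 56 s, if anything falls off the work surface, if the arm or the gripper's body presses on something with over 40 N, if the wrist force passes 120 N, or if a joint passes its speed limit or range.

## Working session

There is one attempt and no reset: what is moved stays moved. The work goes in short steps, Python scripts to look and compute and a tool call to move; the robot and the scene stay as the last step left them, time stands still between calls to the robot, and variables do not carry over. Pictures are saved under pics/ and viewed, at most 10 in all, crops included, and the job is handed in when it is done.

Besides the shell and the picture viewer there is one more tool, called after ">>>" as name(argument=value, ...), one argument or row to a line, values as JSON. apply_moves: Moves the arm, as the interface text tells. Its arguments: {"type":"object","properties":{"targets":{"type":"array"},"force":{"type":"number"}},"required":["targets"]}

```bash
mkdir -p pics; python3 - <<'E'
from bench import sensors, optics, r
import cv2
for n in("scene","top"):
    im=optics.snapshot(n); cv2.imwrite(f"pics/{n}0.png",im[:,:,::-1])
    c=optics.get_calibration(n); print(n,c["camera_matrix"],c["pose"])
print(sensors.sense())
E
```

```text
scene [[589.19469898   0.         330.11901999]
 [  0.         589.19469898 237.22740572]
 [  0.           0.           1.        ]] [[ 4.27834119e-01  7.10558145e-01 -5.58627863e-01  1.46351343e+03]
 [ 9.03694224e-01 -3.48015571e-01  2.49443203e-01 -3.80804277e+02]
 [-1.71672949e-02 -6.11549086e-01 -7.91020227e-01  1.29222192e+03]
 [ 0.00000000e+00  0.00000000e+00  0.00000000e+00  1.00000000e+00]]
top [[509.20997666   0.         325.26052852]
 [  0.         509.20997666 240.56272006]
 [  0.           0.           1.        ]] [[ 1.89241164e-03 -9.88623842e-01  1.50397202e-01  3.24896765e+02]
 [-9.99959789e-01 -5.52460712e-04  8.95069648e-03  1.31452864e+00]
 [-8.76578339e-03 -1.50408093e-01 -9.88585134e-01  1.80027563e+03]
 [ 0.00000000e+00  0.00000000e+00  0.00000000e+00  1.00000000e+00]]
{'time': 0.1, 'joint_pos': array([-7.81724555e+01,  7.51248044e+00,  8.53219664e+01, -1.88173358e-04,
        8.72618562e+01, -4.89216481e+00]), 'qd': array([-0.01705894, -0.06634541, -0.11050827, -0.01506411, -0.05204758,
       -0.02231905]), 'joint_efforts': array([ 1.81378949e-03, -5.70952606e+01, -5.01940763e+01, -1.26721593e-04,
        8.13712104e-03,  5.16324349e-05]), 'tool_pos': array([ 172.54257851, -574.14481947,  230.34190261]), 'tcp_rot': array([-1.79904032e+02, -8.02552075e-03,  1.67197117e+01]), 'ft_force': array([0.28949439, 0.10015647, 0.24703818]), 'wrist_torque': array([ 0.00878047, -0.0119788 ,  0.00397566]), 'grip_force': 0.0, 'finger_gap': 85.35190930667146}
```

View pics/scene0.png

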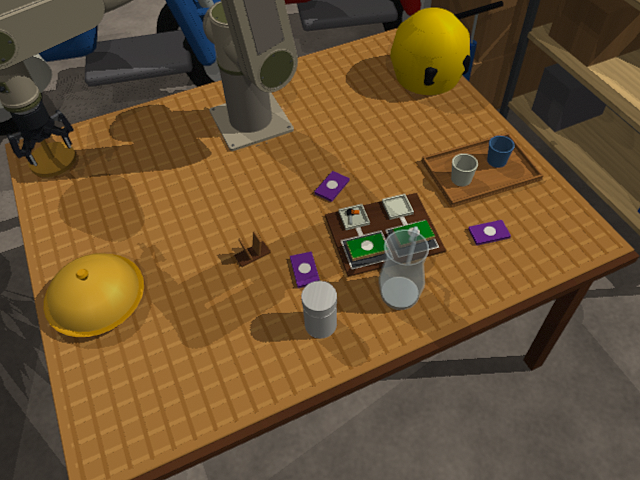

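View pics/top0.png

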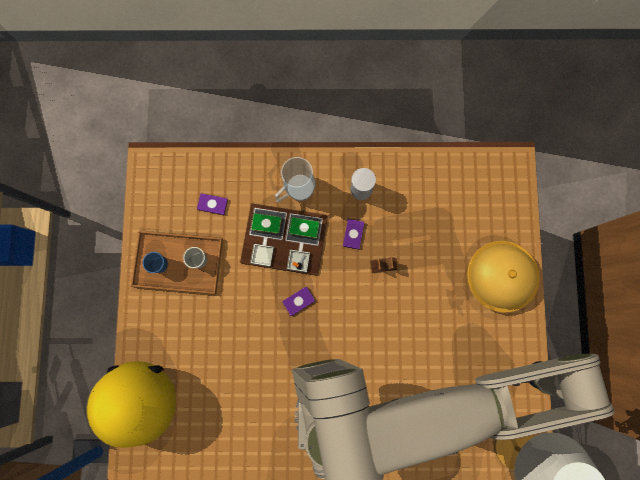

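The key lies in the right dish (top view about (298,262)), and the right plaque is at about (304,228). The rack is at about (384,265), with the pitcher behind the left bay. I'll enlarge this area.

```bash
cat > h.py <<'E'
import numpy as np, cv2
from bench import sensors, optics, r
from scipy.spatial.transform import Rotation as R
def px2w(n,u,v,z):
    c=optics.get_calibration(n);K=c["camera_matrix"];T=np.array(c["pose"])
    d=T[:3,:3]@np.linalg.solve(K,[u,v,1]);return T[:3,3]+d*(z-T[2,3])/d[2]
def w2px(n,p):
    c=optics.get_calibration(n);K=c["camera_matrix"];T=np.array(c["pose"])
    q=K@(T[:3,:3].T@(np.array(p,float)-T[:3,3]));return q[:2]/q[2]
def crop(n,x,y,w,h,k,out,draw=()):
    im=optics.snapshot(n)[y:y+h,x:x+w,::-1]
    im=cv2.resize(np.ascontiguousarray(im),None,fx=k,fy=k,interpolation=cv2.INTER_CUBIC)
    cv2.imwrite(out,im)
E
python3 - <<'E'
import cv2
for n,x,y,w,h,k,o in(("top",235,195,170,90,4.7,"a"),("scene",220,170,230,130,3.4,"b")):
    im=cv2.imread(f"pics/{n}0.png")[y:y+h,x:x+w]
    cv2.imwrite(f"pics/{o}.png",cv2.resize(im,None,fx=k,fy=k,interpolation=cv2.INTER_CUBIC))
E
```

```text
(no output)
```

View pics/a.png

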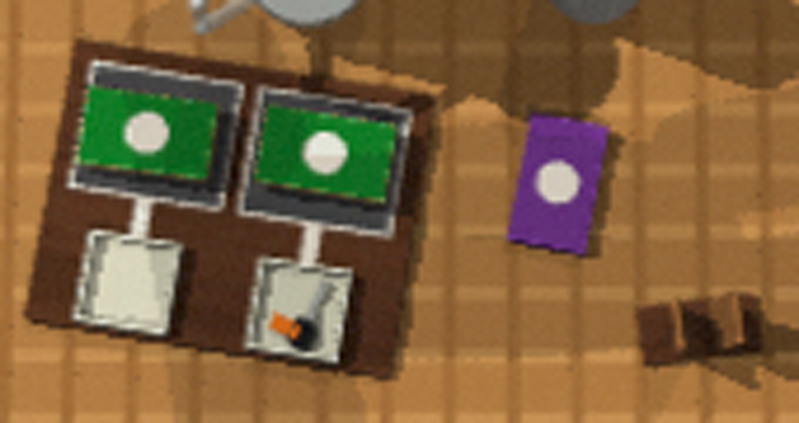

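View pics/b.png

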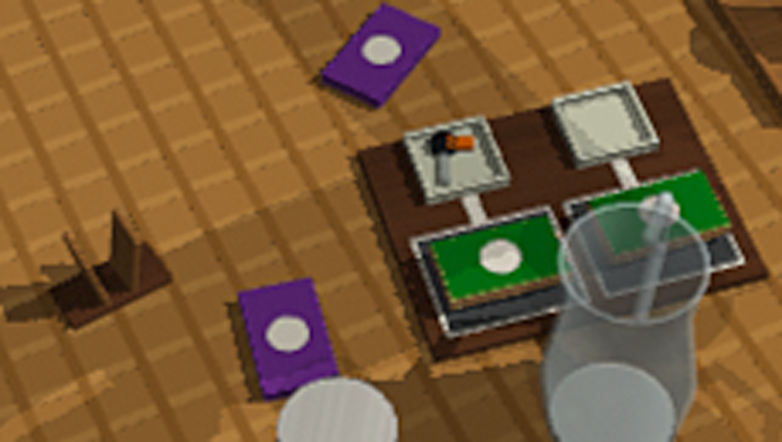

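The crops confirm the key in the right dish, with the plaque disc at crop (325,153). The rack foot spans crop (637,308) to (765,350), with its slot running roughly along world x. Next I'll compute positions.

```bash
python3 - <<'E'
from h import *
np.set_printoptions(precision=1,suppress=True)
A=lambda u,v,z:px2w("top",235+u/4.7-.4,195+v/4.7-.4,z)
B=lambda u,v,z:px2w("scene",220+u/3.4-.4,170+v/3.4-.4,z)
def quad(name,P):
    P=np.array(P);print(name,"c",P.mean(0),"sides",[np.linalg.norm(P[i]-P[(i+1)%4]).round(1) for i in range(4)],"ang",[np.degrees(np.arctan2(*(P[(i+1)%4]-P[i])[1::-1])).round(1) for i in range(4)])
quad("board",[A(*p,10) for p in((80,40),(438,95),(393,380),(25,320))])
quad("plaqR",[A(*p,32) for p in((268,105),(397,125),(382,202),(255,182))])
quad("bayframe",[A(*p,10) for p in((260,88),(412,108),(390,235),(238,213))])
quad("purple",[A(*p,12) for p in((528,115),(608,128),(585,255),(509,242))])
quad("rack",[A(*p,8) for p in((637,308),(755,294),(765,350),(645,368))])
print("discR top",A(325,153,32),"scene",B(501,257,32)); print("discL",A(147,132,32))
quad("plaqR scene",[B(*p,32) for p in((430,242),(548,213),(570,275),(447,300))])
quad("rack scene",[B(*p,8) for p in((50,296),(140,243),(172,275),(75,328))])
print("wall tops",B(66,235,67),B(103,300,8),B(115,212,67),B(137,260,67))
print("key",A(303,325,20),"pitcher",px2w("top",300,187,0),"caddy",px2w("scene",320,328,0), px2w("scene",319,296,137),px2w("top",363,178,137))
E
```

```text
board c [603.8 163.3  10. ] sides [np.float64(277.7), np.float64(220.1), np.float64(280.9), np.float64(218.7)] ang [np.float64(-98.9), np.float64(171.3), np.float64(80.8), np.float64(-9.6)]
plaqR c [641.4  93.   32. ] sides [np.float64(98.4), np.float64(59.6), np.float64(96.5), np.float64(59.5)] ang [np.float64(-98.9), np.float64(169.4), np.float64(81.0), np.float64(-8.8)]
bayframe c [639.7  94.4  10. ] sides [np.float64(117.1), np.float64(99.1), np.float64(116.4), np.float64(97.8)] ang [np.float64(-97.6), np.float64(170.5), np.float64(81.7), np.float64(-9.1)]
purple c [621.  -81.9  12. ] sides [np.float64(61.5), np.float64(99.0), np.float64(58.1), np.float64(98.6)] ang [np.float64(-99.4), np.float64(169.4), np.float64(80.2), np.float64(-8.6)]
rack c [ 511.1 -188.8    8. ] sides [np.float64(89.5), np.float64(42.8), np.float64(91.1), np.float64(45.6)] ang [np.float64(-83.1), np.float64(-171.0), np.float64(98.6), np.float64(6.9)]
discR top [641.7  93.3  32. ] scene [641.1  93.5  32. ]
discL [657.7 227.4  32. ]
plaqR scene c [640.5  92.   32. ] sides [np.float64(98.8), np.float64(63.3), np.float64(99.1), np.float64(57.9)] ang [np.float64(81.1), np.float64(-12.6), np.float64(-102.0), np.float64(166.8)]
rack scene c [ 513.6 -189.9    8. ] sides [np.float64(85.4), np.float64(42.9), np.float64(88.8), np.float64(38.6)] ang [np.float64(102.2), np.float64(15.4), np.float64(-80.6), np.float64(-169.2)]
wall tops [ 497.2 -212.    67. ] [ 525.  -199.7    8. ] [ 492.7 -169.8   67. ] [ 544.1 -171.3   67. ]
key [513.3 109.3  20. ] pitcher [795.7 109.8   0. ] caddy [ 796.9 -117.5    0. ] [ 791.  -112.7  137. ] [ 790.9 -110.2  137. ]
```

```bash
cat >> h.py <<'E'
BAY=np.array([640.5,94]);BYAW=-9.0;RACK=np.array([512,-189.]);RYAW=8.0
def pose(c,dy,z,yaw,al,s,dx=0):
    """TCP with contact point at c + dx,dy in frame yaw, height z, tool tilt al, s mm behind TCP"""
    y=np.radians(yaw);X=np.array([np.cos(y),np.sin(y),0]);Y=np.array([-X[1],X[0],0])
    Rm=R.from_euler('xyz',[180,0,yaw+90],degrees=True)*R.from_euler('y',al,degrees=True)
    return np.r_[c,z]+dx*X+dy*Y+s*Rm.apply([0,0,1]),Rm
def cur():
    s=sensors.sense();return np.array(s["tool_pos"]),R.from_euler('xyz',s["tcp_rot"],degrees=True)
def plan(a,b,n):
    w=(a[1].inv()*b[1]).as_rotvec()/n
    S=sum(R.from_rotvec(w*k).as_matrix() for k in range(n))
    v=np.linalg.solve(S,a[1].inv().apply(b[0]-a[0]));v=v.round(1);w=w.round(4)
    p,q=a;path=[]
    for k in range(n):p=p+q.apply(v);q=q*R.from_rotvec(w);path.append(p)
    path=np.array(path);print(n,"x",list(map(float,v)),list(map(float,w)),"end",p.round(1),"tgt",b[0].round(1),"minz",path[:,2].min().round(),"minr",np.hypot(*path[:,:2].T).min().round(),"deg/row",np.degrees(np.linalg.norm(w)).round(1))
    return p,q
E
python3 - <<'E'
from h import *
c=cur();m=pose(np.array([560,-200]),0,230,-9,20,11.7)
P=np.array([641.3,93.2])
t=pose(P,-22,150,-9,40,11.7)
plan(c,t,20);m2=plan(c,m,10);plan(m2,t,8)
plan(t,pose(P,-22,26,-9,40,11.7),6)
E
```

```text
20 x [38.8, -4.7, 18.6] [0.0195, 0.0311, -0.0537] end [638.9  78.6 140.5] tgt [639.   78.9 141. ] minz 103.0 minr 583.0 deg/row 3.7
10 x [56.5, 1.4, 10.1] [0.0194, 0.031, -0.111] end [ 560.7 -195.6  218.6] tgt [ 560.6 -196.   219. ] minz 199.0 minr 594.0 deg/row 6.7
8 x [26.5, 4.3, 25.7] [0.0, 0.0437, -0.0] end [639.   78.9 140.6] tgt [639.   78.9 141. ] minz 141.0 minr 593.0 deg/row 2.5
6 x [-13.3, -0.0, 15.8] [0.0, 0.0, 0.0] end [639.   78.7  17.1] tgt [639.   78.9  17. ] minz 17.0 minr 644.0 deg/row 0.0
```

>>> apply_moves(
  targets=[
    [40.4,1,7.2,0.0139,0.0221,-0.0793,0],
    [40.4,1,7.2,0.0139,0.0221,-0.0793,0],
    [40.4,1,7.2,0.0139,0.0221,-0.0793,0],
    [40.4,1,7.2,0.0139,0.0221,-0.0793,0],
    [40.4,1,7.2,0.0139,0.0221,-0.0793,0],
    [40.4,1,7.2,0.0139,0.0221,-0.0793,0],
    [40.4,1,7.2,0.0139,0.0221,-0.0793,0],
    [40.4,1,7.2,0.0139,0.0221,-0.0793,0],
    [40.4,1,7.2,0.0139,0.0221,-0.0793,0],
    [40.4,1,7.2,0.0139,0.0221,-0.0793,0],
    [40.4,1,7.2,0.0139,0.0221,-0.0793,0],
    [40.4,1,7.2,0.0139,0.0221,-0.0793,0],
    [40.4,1,7.2,0.0139,0.0221,-0.0793,0],
    [40.4,1,7.2,0.0139,0.0221,-0.0793,0],
  ],
  force=50,
)

```text
time: 1.85
tool_pos: [555.1, -188.1, 221.5]
tcp_rot: [-180.0, -19.9, 81.1]
ft_force: [-0.3, -0.5, -0.2]
finger_gap: 85.4
grip_force: 0.0
```

```bash
python3 - <<'E'
from h import *
P=np.array([641.3,93.2])
print(sensors.sense()["joint_pos"])
a=plan(cur(),pose(P,-22,130,-9,40,11.7),10)
plan(a,pose(P,-22,26,-9,40,11.7),6)
E
```

```text
[-34.86002401  11.42244871  84.1926208   17.85702491  93.29912342
 -26.37169827]
10 x [19.5, 4.2, 22.3] [-0.0002, 0.035, 0.0002] end [639.5  79.2 121.3] tgt [639.   78.9 121. ] minz 121.0 minr 586.0 deg/row 2.0
6 x [-11.2, -0.1, 13.3] [-0.0, 0.0, -0.0] end [638.8  79.1  17. ] tgt [639.   78.9  17. ] minz 17.0 minr 644.0 deg/row 0.0
```

>>> apply_moves(
  targets=[
    [19.5,4.2,22.3,0,0.035,0,0],
    [19.5,4.2,22.3,0,0.035,0,0],
    [19.5,4.2,22.3,0,0.035,0,0],
    [19.5,4.2,22.3,0,0.035,0,0],
    [19.5,4.2,22.3,0,0.035,0,0],
    [19.5,4.2,22.3,0,0.035,0,0],
    [19.5,4.2,22.3,0,0.035,0,0],
    [19.5,4.2,22.3,0,0.035,0,0],
    [19.5,4.2,22.3,0,0.035,0,0],
    [19.5,4.2,22.3,0,0.035,0,0],
    [0,0,0,0,0,0,0],
  ],
)

```text
time: 3.22
tool_pos: [638.8, 79.6, 119.6]
tcp_rot: [-179.7, -40.0, 80.9]
ft_force: [-0.6, -1.2, -0.2]
finger_gap: 85.2
grip_force: 0.0
```

```bash
python3 - <<'E'
from h import *
P=np.array([641.3,93.2])
a=plan(cur(),pose(P,-22,26,-9,40,11.7),10)
crop("scene",280,120,180,135,4.4,"pics/c.png")
E
```

```text
10 x [-6.6, 0.1, 7.8] [-0.0004, -0.0, -0.0001] end [639.5  79.1  17.4] tgt [639.   78.9  17. ] minz 17.0 minr 644.0 deg/row 0.0
```

View pics/c.png

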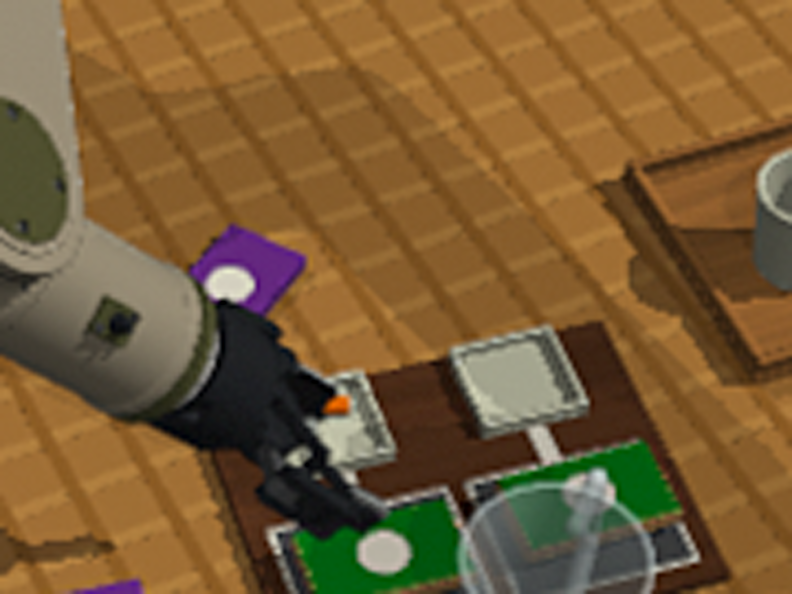

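The open gripper is aligned above the -y half of the right plaque: its fingertips are at crop (375,515), just short of the disc at (385,552). I'll go down and grip.

>>> apply_moves(
  targets=[
    [-6.6,0,7.8,0,0,0,0],
    [-6.6,0,7.8,0,0,0,0],
    [-6.6,0,7.8,0,0,0,0],
    [-6.6,0,7.8,0,0,0,0],
    [-6.6,0,7.8,0,0,0,0],
    [-6.6,0,7.8,0,0,0,0],
    [-6.6,0,7.8,0,0,0,0],
    [-6.6,0,7.8,0,0,0,0],
    [-6.6,0,7.8,0,0,0,0],
    [-6.6,0,7.8,0,0,0,0],
    [0,0,0,0,0,0,0],
  ],
)

```text
time: 4.65
tool_pos: [638.8, 77.1, 18.1]
tcp_rot: [-179.8, -39.9, 80.9]
ft_force: [-0.5, 0.2, -0.9]
finger_gap: 85.3
grip_force: 0.0
```

>>> apply_moves(
  targets=[
    [0,0,0,0,0,0,0.4],
    [0,0,0,0,0,0,0.4],
    [0,0,0,0,0,0,0.4],
    [0,0,0,0,0,0,0.5],
    [0,0,0,0,0,0,0.5],
    [0,0,0,0,0,0,0.5],
  ],
  force=50,
)

```text
time: 5.4
tool_pos: [640.4, 76.6, 20.2]
tcp_rot: [179.9, -39.9, 81.0]
ft_force: [-0.1, -2.9, 6.0]
finger_gap: 58.5
grip_force: 54.2
```

>>> apply_moves(
  targets=[
    [1.3,0,-1.6,0,0,0,0.5],
    [3.3,0,-3.9,0,0,0,0.5],
    [6.6,0,-7.8,0,0,0,0.5],
    [10,0,-12,0,0,0,0.5],
    [10,0,-12,0,0,0,0.5],
    [10,0,-12,0,0,0,0.5],
    [10,0,-12,0,0,0,0.5],
    [10,0,-12,0,0,0,0.5],
    [10,0,-12,0,0,0,0.5],
    [10,0,-12,0,0,0,0.5],
  ],
)

```text
time: 6.65
tool_pos: [639.6, 76.8, 147.1]
tcp_rot: [-180.0, -39.9, 81.0]
ft_force: [-0.4, 0.2, 0.0]
finger_gap: 58.7
grip_force: 53.6
```

```bash
python3 - <<'E'
from h import *
c=cur()
a=plan(c,pose(np.array([560,-80]),12.5,210,RYAW,0,11.7),12)
b=plan(a,pose(RACK,26,162,RYAW,-60,11.7),12)
plan(b,pose(RACK,12.5,82,RYAW,-60,11.7),10)
E
```

```text
12 x [-9.9, -6.4, -8.7] [0.0086, -0.0576, -0.0237] end [558.2 -67.  198. ] tgt [558.3 -67.6 198.3] minz 147.0 minr 562.0 deg/row 3.6
12 x [-5.9, -5.2, 7.2] [-0.0, -0.0873, -0.0] end [ 510.  -172.8  156. ] tgt [ 509.8 -173.3  156.2] minz 155.0 minr 538.0 deg/row 5.0
10 x [6.2, -0.0, 5.2] [-0.0, -0.0, -0.0] end [ 512.  -186.7   76.3] tgt [ 511.7 -186.7   76.2] minz 76.0 minr 539.0 deg/row 0.0
```

>>> apply_moves(
  targets=[
    [-9.9,-6.4,-8.7,0.0086,-0.0576,-0.0237,0.5],
    [-9.9,-6.4,-8.7,0.0086,-0.0576,-0.0237,0.5],
    [-9.9,-6.4,-8.7,0.0086,-0.0576,-0.0237,0.5],
    [-9.9,-6.4,-8.7,0.0086,-0.0576,-0.0237,0.5],
    [-9.9,-6.4,-8.7,0.0086,-0.0576,-0.0237,0.5],
    [-9.9,-6.4,-8.7,0.0086,-0.0576,-0.0237,0.5],
    [-9.9,-6.4,-8.7,0.0086,-0.0576,-0.0237,0.5],
    [-9.9,-6.4,-8.7,0.0086,-0.0576,-0.0237,0.5],
    [-9.9,-6.4,-8.7,0.0086,-0.0576,-0.0237,0.5],
    [-9.9,-6.4,-8.7,0.0086,-0.0576,-0.0237,0.5],
    [-9.9,-6.4,-8.7,0.0086,-0.0576,-0.0237,0.5],
    [-9.9,-6.4,-8.7,0.0086,-0.0576,-0.0237,0.5],
  ],
)

```text
time: 8.15
tool_pos: [558.0, -67.3, 197.7]
tcp_rot: [-180.0, 0.1, 98.0]
ft_force: [-0.7, 0.5, -0.7]
finger_gap: 58.7
grip_force: 53.6
```

```bash
python3 - <<'E'
from h import *
b=plan(cur(),pose(RACK,26,162,RYAW,-60,7.6),13)
print(sensors.sense()["joint_pos"])
E
```

```text
13 x [-5.3, -4.8, 6.4] [-0.0, -0.0805, 0.0] end [ 509.4 -170.3  158. ] tgt [ 509.3 -169.8  158.2] minz 157.0 minr 537.0 deg/row 4.6
[-1.20603572e+01  2.61480207e+00  9.39341375e+01 -6.70861457e-02
  8.34349865e+01 -2.00500460e+01]
```

>>> apply_moves(
  targets=[
    [-5.3,-4.8,6.4,0,-0.0805,0,0.5],
    [-5.3,-4.8,6.4,0,-0.0805,0,0.5],
    [-5.3,-4.8,6.4,0,-0.0805,0,0.5],
    [-5.3,-4.8,6.4,0,-0.0805,0,0.5],
    [-5.3,-4.8,6.4,0,-0.0805,0,0.5],
    [-5.3,-4.8,6.4,0,-0.0805,0,0.5],
    [-5.3,-4.8,6.4,0,-0.0805,0,0.5],
    [-5.3,-4.8,6.4,0,-0.0805,0,0.5],
    [-5.3,-4.8,6.4,0,-0.0805,0,0.5],
    [-5.3,-4.8,6.4,0,-0.0805,0,0.5],
    [-5.3,-4.8,6.4,0,-0.0805,0,0.5],
    [-5.3,-4.8,6.4,0,-0.0805,0,0.5],
    [-5.3,-4.8,6.4,0,-0.0805,0,0.5],
    [0,0,0,0,0,0,0.5],
  ],
)

```text
time: 9.9
tool_pos: [508.5, -169.8, 155.8]
tcp_rot: [-179.7, 59.9, 98.2]
ft_force: [-1.0, 0.5, -1.9]
finger_gap: 58.6
grip_force: 53.7
```

```bash
python3 - <<'E'
from h import *
plan(cur(),pose(RACK,12.5,82,RYAW,-60,7.6),10)
a=optics.snapshot("scene")[170:290,200:350,::-1];b=optics.snapshot("top")[215:305,320:430,::-1]
cv2.imwrite("pics/d.png",np.hstack([cv2.resize(a,(450,360),interpolation=2),cv2.resize(b,(350,360*350*90//(110*360)),interpolation=2)[:360] if 0 else cv2.copyMakeBorder(cv2.resize(b,(330,270),interpolation=2),0,90,0,0,0)]))
E
```

```text
10 x [6.0, 0.1, 5.1] [-0.0002, -0.0002, 0.0002] end [ 511.4 -183.6   78.3] tgt [ 511.2 -183.1   78.2] minz 78.0 minr 537.0 deg/row 0.0
```

View pics/d.png

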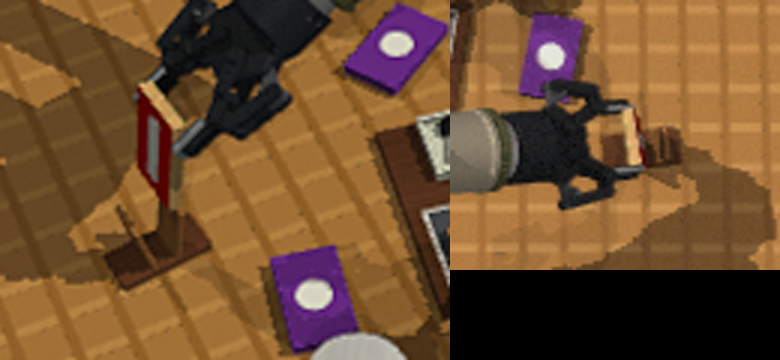

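The plaque is held upright over the rack with its red face towards -y, leaning slightly to +y. It sits over the slot (rack at left crop (160,250)). Next is a numeric check, then insertion.

```bash
python3 - <<'E'
from h import *
for n,u,v in(("top",320+(633-450)/3,215+136/3),("scene",200+163/3,170+103/3)):
    p=px2w(n,u,v,187)[:2]-RACK; y=np.radians(8);print(n,p@[np.cos(y),np.sin(y)],p@[-np.sin(y),np.cos(y)])
E
```

```text
top -1.3603820341364274 27.84179781727797
scene -0.8247684373530783 32.15760189143154
```

>>> apply_moves(
  targets=[
    [6,0,5.1,0,0,0,0.5],
    [6,0,5.1,0,0,0,0.5],
    [6,0,5.1,0,0,0,0.5],
    [6,0,5.1,0,0,0,0.5],
    [6,0,5.1,0,0,0,0.5],
    [6,0,5.1,0,0,0,0.5],
    [6,0,5.1,0,0,0,0.5],
    [6,0,5.1,0,0,0,0.5],
    [0,0,0,0,0,0,0.5],
  ],
)

```text
time: 11.12
tool_pos: [510.7, -181.3, 94.3]
tcp_rot: [-179.8, 59.9, 98.1]
ft_force: [-0.2, 0.1, -1.5]
finger_gap: 58.9
grip_force: 53.7
```

>>> apply_moves(
  targets=[
    [3,0,2.5,0,0,0,0.5],
    [3,0,2.5,0,0,0,0.5],
    [3,0,2.5,0,0,0,0.5],
    [1.5,0,1.2,0,0,0,0.5],
    [1.5,0,1.2,0,0,0,0.5],
    [0,0,0,0,0,0,0.5],
  ],
)

```text
time: 11.88
tool_pos: [511.5, -183.7, 79.7]
tcp_rot: [-180.0, 59.9, 98.0]
ft_force: [0.3, -0.3, -0.6]
finger_gap: 58.5
grip_force: 53.7
```

>>> apply_moves(
  targets=[
    [0.8,0,0.6,0,0,0,0.5],
    [0.8,0,0.6,0,0,0,0.5],
    [0.8,0,0.6,0,0,0,0.5],
    [0,0,0,0,0,0,0.5],
  ],
)

```text
time: 12.38
tool_pos: [511.6, -184.0, 76.7]
tcp_rot: [-180.0, 59.9, 98.0]
ft_force: [0.3, 0.5, -0.5]
finger_gap: 58.5
grip_force: 53.7
```

>>> apply_moves(
  targets=[
    [0,0,0,0,0,0,0.25],
    [0,0,0,0,0,0,0.15],
    [0,0,0,0,0,0,0],
    [0,0,0,0,0,0,0],
    [0,0,0,0,0,0,0],
    [0,0,-10,0,0,0,0],
    [0,0,-20,0,0,0,0],
    [0,0,-30,0,0,0,0],
    [0,0,-30,0,0,0,0],
    [0,0,-30,0,0,0,0],
  ],
)

```text
time: 13.62
tool_pos: [497.0, -79.1, 138.1]
tcp_rot: [179.9, 59.9, 98.0]
ft_force: [-0.7, 0.5, -0.3]
finger_gap: 85.5
grip_force: 0.0
```

```bash
python3 - <<'E'
from h import *
a=optics.snapshot("scene")[190:290,200:320,::-1];b=optics.snapshot("top")[225:305,340:430,::-1]
cv2.imwrite("pics/e.png",np.hstack([cv2.resize(a,(432,360),interpolation=2),cv2.copyMakeBorder(cv2.resize(b,(360,320),interpolation=2),0,40,0,0,0)]))
c=cur()
m=plan(c,pose(RACK,0,270,RYAW,0,10),12)
m=plan(m,pose(RACK,-80,200,RYAW,50,10),13)
plan(m,pose(RACK,15.1,80,RYAW,50,10),10)
E
```

```text
12 x [-13.9, -0.2, -3.6] [0.0004, 0.0871, 0.0001] end [ 511.6 -189.4  259.6] tgt [ 512. -189.  260.] minz 153.0 minr 506.0 deg/row 5.0
13 x [-7.3, 0.0, 2.6] [0.0001, 0.0671, 0.0] end [ 521.6 -260.5  193.4] tgt [ 522.1 -260.6  193.6] minz 193.0 minr 549.0 deg/row 3.8
10 x [-3.1, 0.0, 15.0] [-0.0001, 0.0, -0.0] end [ 508.4 -166.4   73.2] tgt [ 508.8 -166.5   73.6] minz 73.0 minr 535.0 deg/row 0.0
```

View pics/e.png

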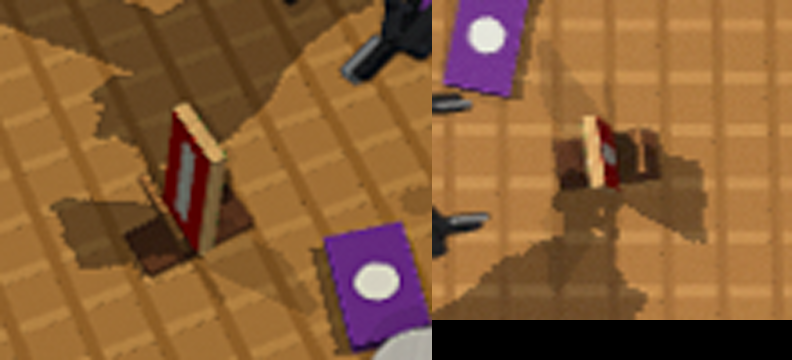

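The plaque stands in the rack leaning to +y with red facing -y, its top edge centred at about (202,132) left and (595,152) right. I'll check its position numerically.

```bash
python3 - <<'E'
from h import *
for n,u,v in(("top",340+(595-432)/4-.4,225+152/4-.4),("scene",200+202/3.6-.4,190+132/3.6-.4)):
    p=px2w(n,u,v,107.5)[:2]-RACK; y=np.radians(8);print(n,p@[np.cos(y),np.sin(y)],p@[-np.sin(y),np.cos(y)])
E
```

```text
top -0.8203187757129676 21.95838506416287
scene 1.196936140175842 24.329473604291717
```

>>> apply_moves(
  targets=[
    [-13.9,0,-3.6,0,0.087,0,0],
    [-13.9,0,-3.6,0,0.087,0,0],
    [-13.9,0,-3.6,0,0.087,0,0],
    [-13.9,0,-3.6,0,0.087,0,0],
    [-13.9,0,-3.6,0,0.087,0,0],
    [-13.9,0,-3.6,0,0.087,0,0],
    [-13.9,0,-3.6,0,0.087,0,0],
    [-13.9,0,-3.6,0,0.087,0,0],
    [-13.9,0,-3.6,0,0.087,0,0],
    [-13.9,0,-3.6,0,0.087,0,0],
    [-13.9,0,-3.6,0,0.087,0,0],
    [-13.9,0,-3.6,0,0.087,0,0],
  ],
)

```text
time: 15.22
tool_pos: [512.7, -192.4, 257.9]
tcp_rot: [180.0, -0.0, 98.0]
ft_force: [0.7, -0.4, -0.4]
finger_gap: 85.6
grip_force: 0.0
```

>>> apply_moves(
  targets=[
    [-7.3,0,2.6,0,0.067,0,0],
    [-7.3,0,2.6,0,0.067,0,0],
    [-7.3,0,2.6,0,0.067,0,0],
    [-7.3,0,2.6,0,0.067,0,0],
    [-7.3,0,2.6,0,0.067,0,0],
    [-7.3,0,2.6,0,0.067,0,0],
    [-7.3,0,2.6,0,0.067,0,0],
    [-7.3,0,2.6,0,0.067,0,0],
    [-7.3,0,2.6,0,0.067,0,0],
    [-7.3,0,2.6,0,0.067,0,0],
    [-7.3,0,2.6,0,0.067,0,0],
    [-7.3,0,2.6,0,0.067,0,0],
    [-7.3,0,2.6,0,0.067,0,0],
    [0,0,0,0,0,0,0],
  ],
)

```text
time: 16.98
tool_pos: [521.9, -263.3, 188.9]
tcp_rot: [-179.7, -50.0, 97.7]
ft_force: [0.6, 0.4, -0.1]
finger_gap: 85.5
grip_force: 0.0
```

```bash
python3 - <<'E'
from h import *
plan(cur(),pose(RACK,17,80,RYAW,50,10),12)
E
```

```text
12 x [-2.0, 0.1, 12.5] [-0.0001, 0.0, -0.0002] end [ 509.  -164.7   74. ] tgt [ 508.6 -164.6   73.6] minz 74.0 minr 535.0 deg/row 0.0
```

>>> apply_moves(
  targets=[
    [-2,0.1,12.5,0,0,0,0],
    [-2,0.1,12.5,0,0,0,0],
    [-2,0.1,12.5,0,0,0,0],
    [-2,0.1,12.5,0,0,0,0],
    [-2,0.1,12.5,0,0,0,0],
    [-2,0.1,12.5,0,0,0,0],
    [-2,0.1,12.5,0,0,0,0],
    [-2,0.1,12.5,0,0,0,0],
    [-2,0.1,12.5,0,0,0,0],
    [-2,0.1,12.5,0,0,0,0],
    [-2,0.1,12.5,0,0,0,0],
    [-2,0.1,12.5,0,0,0,0],
    [0,0,0,0,0,0,0],
  ],
)

```text
time: 18.6
tool_pos: [509.6, -164.1, 75.3]
tcp_rot: [-179.9, -49.9, 97.9]
ft_force: [-0.1, -0.3, -0.0]
finger_gap: 85.4
grip_force: 0.0
```

>>> apply_moves(
  targets=[
    [0,0,0,0,0,0,0.3],
    [0,0,0,0,0,0,0.35],
    [0,0,0,0,0,0,0.4],
    [0,0,0,0,0,0,0.5],
    [0,0,0,0,0,0,0.5],
    [0,0,0,0,0,0,0.5],
    [0,0,0,0,0,0,0.5],
  ],
  force=50,
)

```text
time: 19.48
tool_pos: [510.6, -165.9, 76.8]
tcp_rot: [179.9, -49.7, 98.0]
ft_force: [0.1, -4.9, 5.5]
finger_gap: 58.4
grip_force: 53.5
```

```bash
python3 - <<'E'
from h import *
c=cur();b=(c[0]+np.r_[0.,0,0]+85*np.r_[-np.sin(np.radians(8))*.176,np.cos(np.radians(8))*.176,1],c[1])
m=plan(c,b,10)
m=plan(m,pose(np.array([575,-60]),0,210,-2,8,8),12)
m=plan(m,pose(BAY,24,110,BYAW,-30,8),12)
plan(m,pose(BAY,24,40,BYAW,-30,8),10)
E
```

```text
10 x [7.5, 0.0, -4.4] [0.0, 0.0, 0.0] end [ 508.5 -151.1  162.5] tgt [ 508.6 -151.1  161.8] minz 85.0 minr 530.0 deg/row 0.0
12 x [8.2, 5.9, 0.9] [-0.0071, -0.0605, 0.013] end [574.6 -58.9 201.7] tgt [575.  -58.9 202.1] minz 168.0 minr 533.0 deg/row 3.6
12 x [16.3, 4.5, 5.8] [0.002, -0.0552, 0.0102] end [643.2 113.8 102.6] tgt [643.6 113.8 103.1] minz 103.0 minr 581.0 deg/row 3.2
10 x [3.5, 0.0, 6.0] [0.0, -0.0, -0.0] end [643.2 114.1  33.1] tgt [643.6 113.8  33.1] minz 33.0 minr 653.0 deg/row 0.0
```

>>> apply_moves(
  targets=[
    [3,0,-1.8,0,0,0,0.5],
    [5,0,-2.9,0,0,0,0.5],
    [7.5,0,-4.4,0,0,0,0.5],
    [7.5,0,-4.4,0,0,0,0.5],
    [7.5,0,-4.4,0,0,0,0.5],
    [7.5,0,-4.4,0,0,0,0.5],
    [7.5,0,-4.4,0,0,0,0.5],
    [7.5,0,-4.4,0,0,0,0.5],
    [7.5,0,-4.4,0,0,0,0.5],
    [7.5,0,-4.4,0,0,0,0.5],
    [7.5,0,-4.4,0,0,0,0.5],
  ],
)

```text
time: 20.85
tool_pos: [508.1, -150.3, 163.1]
tcp_rot: [-180.0, -49.8, 98.0]
ft_force: [0.7, -0.1, -0.9]
finger_gap: 58.6
grip_force: 53.3
```

>>> apply_moves(
  targets=[
    [8.2,5.9,0.9,-0.0071,-0.0605,0.013,0.5],
    [8.2,5.9,0.9,-0.0071,-0.0605,0.013,0.5],
    [8.2,5.9,0.9,-0.0071,-0.0605,0.013,0.5],
    [8.2,5.9,0.9,-0.0071,-0.0605,0.013,0.5],
    [8.2,5.9,0.9,-0.0071,-0.0605,0.013,0.5],
    [8.2,5.9,0.9,-0.0071,-0.0605,0.013,0.5],
    [8.2,5.9,0.9,-0.0071,-0.0605,0.013,0.5],
    [8.2,5.9,0.9,-0.0071,-0.0605,0.013,0.5],
    [8.2,5.9,0.9,-0.0071,-0.0605,0.013,0.5],
    [8.2,5.9,0.9,-0.0071,-0.0605,0.013,0.5],
    [8.2,5.9,0.9,-0.0071,-0.0605,0.013,0.5],
    [8.2,5.9,0.9,-0.0071,-0.0605,0.013,0.5],
  ],
)

```text
time: 22.35
tool_pos: [574.3, -57.8, 202.2]
tcp_rot: [-180.0, -8.0, 88.0]
ft_force: [0.2, -0.5, -1.4]
finger_gap: 59.0
grip_force: 53.5
```

```bash
python3 - <<'E'
from h import *
print(sensors.sense()["joint_pos"])
plan(cur(),pose(BAY,24,110,BYAW,-30,8),13)
E
```

```text
[-15.76571633   5.79379681  90.49114559   7.77377006  85.690674
 -14.47194191]
13 x [15.0, 4.2, 5.3] [0.0018, -0.0509, 0.0094] end [643.4 114.1 103.4] tgt [643.6 113.8 103.1] minz 103.0 minr 581.0 deg/row 3.0
```

>>> apply_moves(
  targets=[
    [15,4.2,5.3,0.0018,-0.0509,0.0094,0.5],
    [15,4.2,5.3,0.0018,-0.0509,0.0094,0.5],
    [15,4.2,5.3,0.0018,-0.0509,0.0094,0.5],
    [15,4.2,5.3,0.0018,-0.0509,0.0094,0.5],
    [15,4.2,5.3,0.0018,-0.0509,0.0094,0.5],
    [15,4.2,5.3,0.0018,-0.0509,0.0094,0.5],
    [15,4.2,5.3,0.0018,-0.0509,0.0094,0.5],
    [15,4.2,5.3,0.0018,-0.0509,0.0094,0.5],
    [15,4.2,5.3,0.0018,-0.0509,0.0094,0.5],
    [15,4.2,5.3,0.0018,-0.0509,0.0094,0.5],
    [15,4.2,5.3,0.0018,-0.0509,0.0094,0.5],
    [15,4.2,5.3,0.0018,-0.0509,0.0094,0.5],
    [15,4.2,5.3,0.0018,-0.0509,0.0094,0.5],
    [0,0,0,0,0,0,0.5],
  ],
)

```text
time: 24.1
tool_pos: [641.9, 115.1, 100.7]
tcp_rot: [-179.7, 30.0, 81.3]
ft_force: [0.1, -0.2, -1.0]
finger_gap: 58.3
grip_force: 53.6
```

```bash
python3 - <<'E'
from h import *
plan(cur(),pose(BAY,24,45,BYAW,-30,8),8)
a=optics.snapshot("scene")[170:290,310:450,::-1];b=optics.snapshot("top")[190:290,235:345,::-1]
cv2.imwrite("pics/f.png",np.hstack([cv2.resize(a,(420,360),interpolation=2),cv2.resize(b,(374,340),interpolation=2,dst=None) if 0 else cv2.copyMakeBorder(cv2.resize(b,(374,340),interpolation=2),0,20,0,0,0)]))
E
```

```text
8 x [3.8, 0.3, 6.8] [-0.0004, -0.0001, 0.0005] end [644.  113.9  38.4] tgt [643.6 113.8  38.1] minz 38.0 minr 652.0 deg/row 0.0
```

View pics/f.png

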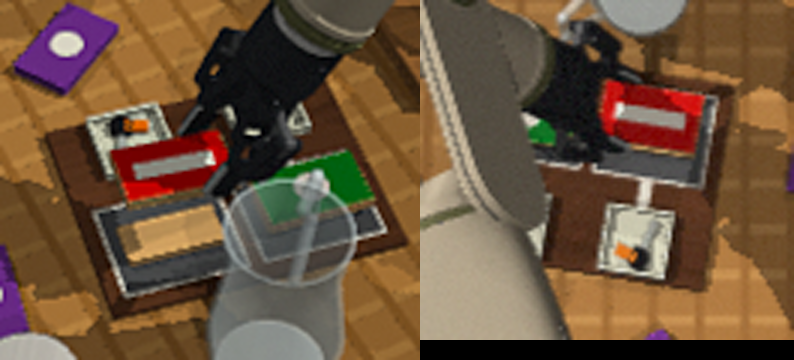

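Red is up now, with the bar centred at (173,165) left and (650,117) right. The bare pad and its frame are visible below it. I'll measure the held plaque against the bay.

```bash
python3 - <<'E'
from h import *
y=np.radians(-9);X=np.array([np.cos(y),np.sin(y)]);Y=np.array([-X[1],X[0]])
S=lambda u,v,z:px2w("scene",310+u/3-.4,170+v/3-.4,z)[:2]
T=lambda u,v,z:px2w("top",235+(u-420)/3.4-.4,190+v/3.4-.4,z)[:2]
def pr(n,p):p=p-BAY;print(n,(p@X).round(1),(p@Y).round(1))
pr("bar scene",S(173,165,113.6));pr("bar top",T(650,117,113.6))
pr("plaque -y end scene",S((112+127)/2,(152+197)/2,113.6))
pr("plaque -y end top",T((704+692)/2,(92+154)/2,113.6))
pr("pad -y end",S((118+133)/2,(222+262)/2,20))
pr("frame -y side",S((95+127)/2,(209+294)/2,10))
pr("frame -y side top",T((716+700)/2,(97+186)/2,10))
print(np.degrees(np.arctan2(*(S(212,155,113.6)-S(135,173,113.6))[::-1])))
E
```

```text
bar scene -4.4 -0.6
bar top -2.7 -0.2
plaque -y end scene -7.9 -47.5
plaque -y end top -1.2 -48.1
pad -y end -3.8 -42.3
frame -y side -4.5 -55.6
frame -y side top -0.8 -56.0
80.50017457645725
```

>>> apply_moves(
  targets=[
    [4,0.3,6.7,0,0,0,0.5],
    [4,0.3,6.7,0,0,0,0.5],
    [4,0.3,6.7,0,0,0,0.5],
    [4,0.3,6.7,0,0,0,0.5],
    [4,0.3,6.7,0,0,0,0.5],
    [4,0.3,6.7,0,0,0,0.5],
    [4,0.3,6.7,0,0,0,0.5],
    [4,0.3,6.7,0,0,0,0.5],
    [0,0,0,0,0,0,0.5],
  ],
)

```text
time: 25.32
tool_pos: [645.1, 114.3, 39.7]
tcp_rot: [-179.9, 29.9, 81.1]
ft_force: [-0.7, 0.0, -1.5]
finger_gap: 58.6
grip_force: 53.6
```

>>> apply_moves(
  targets=[
    [1.5,0,2.6,0,0,0,0.5],
    [1.5,0,2.6,0,0,0,0.5],
    [1,0,1.7,0,0,0,0.5],
    [1,0,1.7,0,0,0,0.5],
    [0.5,0,0.9,0,0,0,0.5],
    [0.5,0,0.9,0,0,0,0.5],
    [0,0,0,0,0,0,0.5],
  ],
)

```text
time: 26.2
tool_pos: [645.7, 114.5, 28.6]
tcp_rot: [-179.9, 29.9, 81.1]
ft_force: [-0.2, 0.4, -1.5]
finger_gap: 58.3
grip_force: 53.6
```

>>> apply_moves(
  targets=[
    [1,0,1.7,0,0,0,0.5],
    [1,0,1.7,0,0,0,0.5],
    [0.5,0,0.9,0,0,0,0.5],
    [0.5,0,0.9,0,0,0,0.5],
    [0,0,0,0,0,0,0.5],
  ],
)

```text
time: 26.82
tool_pos: [645.7, 114.5, 22.6]
tcp_rot: [-179.9, 29.9, 81.1]
ft_force: [-0.2, 0.6, -1.8]
finger_gap: 58.4
grip_force: 53.6
```

>>> apply_moves(
  targets=[
    [0.5,0,0.9,0,0,0,0.5],
    [0.5,0,0.9,0,0,0,0.5],
    [0,0,0,0,0,0,0.5],
  ],
)

```text
time: 27.2
tool_pos: [645.9, 114.5, 21.2]
tcp_rot: [-180.0, 29.9, 81.0]
ft_force: [-0.9, 0.5, 2.6]
finger_gap: 58.1
grip_force: 53.9
```

>>> apply_moves(
  targets=[
    [0.3,0,0.5,0,0,0,0.5],
    [0,0,0,0,0,0,0.5],
  ],
)

```text
time: 27.45
tool_pos: [645.9, 114.4, 21.1]
tcp_rot: [-180.0, 29.9, 81.0]
ft_force: [-2.8, 0.1, 7.4]
finger_gap: 58.2
grip_force: 54.3
```

>>> apply_moves(
  targets=[
    [0,0,0,0,0,0,0.3],
    [0,0,0,0,0,0,0.15],
    [0,0,0,0,0,0,0],
    [0,0,0,0,0,0,0],
    [0,0,0,0,0,0,0],
    [0,0,0,0,0,0,0],
  ],
)

```text
time: 28.2
tool_pos: [645.7, 114.5, 20.1]
tcp_rot: [-179.9, 29.9, 81.1]
ft_force: [-1.2, -0.3, -0.3]
finger_gap: 85.3
grip_force: 0.0
```

>>> apply_moves(
  targets=[
    [-3,0,-5,0,0,0,0],
    [-5,0,-10,0,0,0,0],
    [-10,0,-17,0,0,0,0],
    [-15,0,-25,0,0,0,0],
    [-15,0,-25,0,0,0,0],
    [-15,0,-25,0,0,0,0],
    [-20,-30,-25,0,0,0,0],
    [-20,-40,-25,0,0,0,0],
    [-20,-40,-20,0,0,0,0],
    [-20,-40,-20,0,0,0,0],
    [0,0,0,0,0,0,0],
  ],
)

```text
time: 29.58
tool_pos: [493.3, 113.2, 267.1]
tcp_rot: [179.7, 29.7, 80.9]
ft_force: [-0.5, 0.7, -0.1]
finger_gap: 85.3
grip_force: 0.0
```

```bash
python3 - <<'E'
from h import *
a=optics.snapshot("scene")[170:290,310:450,::-1];b=optics.snapshot("top")[190:290,235:345,::-1]
cv2.imwrite("pics/g.png",np.hstack([cv2.resize(a,(420,360),interpolation=2),cv2.copyMakeBorder(cv2.resize(b,(374,340),interpolation=2),0,20,0,0,0)]))
E
```

```text
(no output)
```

View pics/g.png

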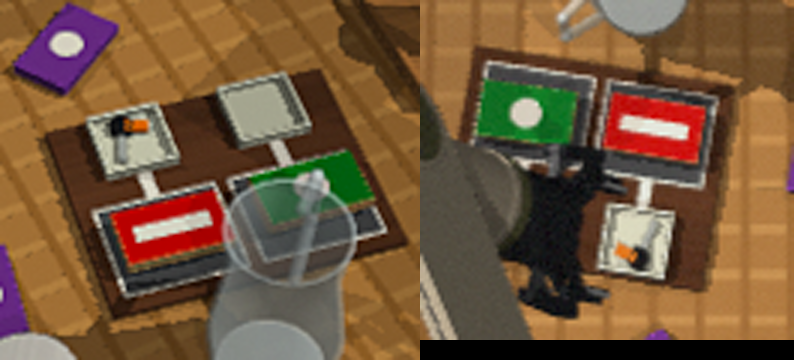

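The red plaque lies flat and square on the right bay. Its bar is at image (367.3,245.3) scene and (303.8,227.4) top, within half a pixel of the disc's start position. The key and left plaque are unmoved.

```bash
python3 -c "
from bench import r
print(r.hand_in())"
```

```text
the job is handed in; nothing more can be done
None
```

I turned the right bay's plaque (the bay with the key) over using the rack and laid it back flat, centred and square, red face up. The last picture shows the key and the left plaque where they started. I handed the job in at about 30 s; no verdict came back.

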